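# Dim the lamp and draw out the filter tray

### The arm

A 6-joint arm with a two-finger parallel gripper is mounted at the origin on the work surface. World frame = base frame: x ahead of the robot, y to its left, z up, the work surface at z = 0. Lengths are in m, angles in rad, forces in N, time in s.
With the tool pointing down it reaches from about 0.25 to 0.775 m from the base axis. Payload 4 kg.
Tool frame: the origin (TCP) lies at the very end of the fingers, on their centre line; the grasp point (between the pads) lies grip_point_offset behind it (grip_point_offset is the distance from the TCP to the grasp point, in m); z points along the fingers, x is the direction in which the jaws open and shut, and the axes are right-handed (so a half turn about z gives the same grasp; the last joint's range is limited). The gripper opens to 94 mm and grips with 3 to 60 N. Pads are 16 mm wide; open, the fingers measure 119 mm over their backs; the gripper's body (75 mm by 177 mm) begins 78 mm behind the grasp point.
Start: joints at [1.111, 0.087, 1.371, -0, 1.684, -0.103], TCP at [0.192, 0.515, 0.206] pointing down, gripper open.
Joint ranges: [-3.1, 3.1], [-0.76, 2.03], [0.27, 2.55], [-1.08, 4.22], [0.17, 2.65], [-2.57, 2.57]. Speed limits (rad/s): [2.79, 2.79, 3.14, 3.14, 3.14, 3.14].

### API

Orientations are given as [roll, pitch, yaw] about the fixed x, y, z axes, in that order (R = Rz(yaw) Ry(pitch) Rx(roll)).
In Python, from rig import get_obs, get_image, get_calibration, finish_job, grip_point_offset gives the robot as it stands.
- The arm moves only by the tool carry_out, never from a script. Its argument "deltas" is text: rows parted by semicolons, each of 7 numbers parted by spaces: the turn, a rotation vector about the tool's x, y, z in units of 6 degrees (1.0 is 6 degrees), then the shift along the tool's x, y, z in units of 30 mm (1.0 is 30 mm), then the opening, from 0 (shut) to 1 (fully open). In form: ax ay az dx dy dz jaw; .... A call has 1 to 20 rows; each row shifts and turns the pose as measured when the row begins, along the tool's axes as they then stand; what a row does not reach is not made up. A row lasts 1/12 s, in which the tool goes at most 41.7 mm and 7.16 degrees, less where a joint would pass 70% of its speed; a pose out of reach is approached as far as the arm can. A call is refused whole if a number of a shift passes 1 or a number of a turn 1, either way. A call with a gripper value outside its range is refused whole. The fingers move at their own pace and stop on an object; "force" is the grip in N (left out, the last holds). Time passes only in rows, so rows that do not move let the fingers close. It gives the time, the measured TCP pose, the force and the opening at its end, in the units of the state.
- get_obs(): the state, without advancing time (a new reading comes with each control period).
- get_image(name): name is "side" or "top"; returns (picture, depth): 400x640x3 uint8, red, green, blue; 400x640 float32, m along the optical axis (not along the pixel's ray), 0 where there is no reading.
- get_calibration(name): a dict with "fx", "fy", "cx", "cy" (pixels), "R" (3x3) and "t" (3): a world point X has camera coordinates R X + t. Camera axes: x right, y down, z forward; pixel columns grow to the right and rows downward; lengths in m; the calibration is good to about 2 mm. A picture is of the moment at which its call begins. get_calibration takes no time and is no camera call.
- finish_job(): hands the job in, once; it reports no verdict.
The state is a dict: "time_s": time; "q": joint angles; "joint_velocities": joint speeds; "joint_torque": joint torques, N m; "position": TCP position; "tool_rot": TCP orientation; "wrist_force": force on the tool from outside, world axes, zero at the start; "wrist_torque": the same for the moment, N m; "width": finger opening in m.
Only numpy, scipy, OpenCV 4.12 (cv2) and the standard library are available. Lean on these libraries where they do the work, as an engineer would, in place of code of your own. Each camera call takes 0.05 s, during which the arm holds its last target. There are 200 camera calls.

### The job

Turn the big black dial on the grey lamp unit clockwise until its white pointer line stands at the green marker. Then take the orange hook tool, hook its pin into the finger hole of the black housing's filter tray and pull the tray out all the way to its stop; the gripper itself must not touch the tray. Finally stand the hook tool back upright on the bench, and leave the dial on its mark and the other things where they are.

Things in the scene. Friction and masses are not known exactly. Their poses are not given: they have to be found in the camera images.
- lamp: grey lamp unit fixed to the bench, 170 x 170 mm, top face at 68 mm, with a 3 mm white scale plate (162 mm across) and the dial on top; a lower finned block (62 mm high) reaches 180 mm behind the dial axis (+x). Origin on the bench under the dial's axis, x pointing to the unit's rear, z up. It may stand left or right of the hook tool, the filter housing on the other side.
- dial_center (a point): point on the dial's vertical axis at the height of the disc's upper face (89 mm above the bench). The dial is a black disc 110 mm across and 18 mm thick with a 4 mm high, 28 mm wide hub cap in the middle.
- pointer (a point): outer end of the dial's white pointer line: 58 mm from the dial's axis (3 mm beyond the disc's rim), at the disc's upper face; it turns with the dial
- peg_top (a point): centre of the upper end of the dial's upright aluminium finger peg, 16 mm thick, standing 34 mm high on the disc, 40 mm from the axis, exactly opposite the pointer. The peg spins freely on its own axis, like the finger knob of a crank. It turns with the dial; pushing it sideways round the axis turns the dial.
- mark (a point): the green marker's inner end, 58 mm from the dial's axis, at the height of the disc's upper face: the place the pointer must reach. The marker is a fixed green block 10 mm wide, 20 mm long radially (61 to 81 mm from the axis), up to 4 mm below the disc's upper face. It stands 0.9 to 4.1 rad clockwise (seen from above) of the pointer at the start.
- dial (a joint): dial angle in rad, 0 when the pointer points along the lamp unit's x axis (to its rear), growing clockwise seen from above; stops at -2.8 and 2.8. It turns with light friction (0.07 N m, about 2 N at the peg) and stays where it is left.
- housing: black filter housing fixed to the bench, 200 mm deep, 190 mm wide, 104 mm high, with a 72 mm wide lens tube on top (to 149 mm). Origin on the bench right below the tray's finger hole when the tray is shut; x points to the housing's rear, z up. Its front face lies 40 mm behind the origin.
- hole (a point): centre of the finger hole in the tray's steel tab, on the tab's upper face (48 mm above the bench); moves with the tray. The hole is vertical, goes through, 28 mm across. The tab is 6 mm thick, 70 mm wide and 56 mm long, centred on the hole, level, sticking out of the housing's front; the tray's front strip (145 mm wide, top 65 mm above the bench) begins 28 mm behind the hole.
- tray (a joint): how far the tray is pulled out along the housing's -x axis, m: 0 shut, stop at 0.09. It slides with about 2 N of friction and stays where it is left.
- hook: hook tool, loose, 180 g or so, 129 mm long, standing upright on a foot and its pin. Origin on the bench below the middle of the grip, x along the tool towards the pin, z up. Orange grip bar 100 mm long (x), 18 mm wide (y), 24 mm high, from 42 to 66 mm above the origin, free below except for the foot. The foot, 45 mm behind the origin, is 60 mm wide and 10 mm long. A 12 mm wide steel neck (52 to 62 mm above the origin) joins the bar to the pin in front.
- hook_pin (a point): lower end of the tool's vertical steel pin, 10 mm thick, 74 mm ahead of the tool's origin and at the height of its underside; the pin is free from there up to 52 mm, where the neck begins
- hook_grip (a point): centre of the orange grip bar, 54 mm above the tool's underside
- cleaner: bystander to be left alone: amber bottle, 56 mm wide, 130 mm tall; origin at its underside
- jar: bystander to be left alone: white jar with blue cap, 64 mm wide, 75 mm tall; origin at its underside
- lens_box: bystander to be left alone: blue box 110 x 70 x 35 mm; origin at its underside
- wrench: bystander to be left alone: steel wrench 160 mm long, lying flat; origin at its underside
- mouse: bystander to be left alone: black computer mouse 100 x 60 x 30 mm; origin at its underside
- cup: bystander to be left alone: white cup, 72 mm wide, 85 mm tall; origin at its underside

How it is judged:
By the outcome, as a careful person would: the job done as asked, in the order asked, and still so for the second after the job is handed in, with the robot touching nothing.
It also fails if it takes over 64 s, if anything falls off the work surface, if the arm or the gripper's body presses on something with over 40 N, if the wrist force passes 120 N, or if a joint passes its speed limit or range.

## Working session

There is one attempt and no reset: what is moved stays moved. The work goes in short steps, Python scripts to look and compute and a tool call to move; the robot and the scene stay as the last step left them, time stands still between calls to the robot, and variables do not carry over. Pictures are saved under pics/ and viewed, about 8 in all and at most 12, crops included, and the job is handed in when it is done.

Besides the shell and the picture viewer there is one more tool, called as a command line: name --argument value ..., lists and objects as JSON in quotes. carry_out: Moves the arm, as the interface text tells. Its arguments: {"type":"object","properties":{"deltas":{"type":"string"},"force":{"type":"number"}},"required":["deltas"]}

```bash
ls; mkdir -p pics
python3 - <<'E'
from rig import *
import cv2,numpy as np
print(grip_point_offset,get_obs())
for n in("top","side"):
    p,d=get_image(n);cv2.imwrite(f"pics/{n}0.png",p[:,:,::-1]);np.savez(f"{n}0.npz",p=p,d=d);c=get_calibration(n);print(n,c)
E
```

```text
pics
0.0188 {'time_s': 0.0, 'q': array([ 1.11090145e+00,  8.79565301e-02,  1.37225087e+00,  1.88346609e-05,
        1.68356002e+00, -1.03104083e-01]), 'joint_velocities': array([ 0.00060136,  0.00059551, -0.00030664,  0.00132163, -0.00011115,
        0.00044892]), 'joint_torque': array([-4.93140487e-04, -3.40180635e+01, -3.02429187e+01,  7.17048207e-02,
        3.30773159e-02, -1.41113924e-04]), 'position': array([0.1918586 , 0.51487864, 0.20430504]), 'tool_rot': array([-3.14135020e+00,  2.16129088e-03,  1.21400790e+00]), 'wrist_force': array([ 1.05686325,  0.17873167, -0.24747846]), 'wrist_torque': array([ 0.01100345, -0.00088763, -0.05681092]), 'width': 0.09385573273469838}
top {'fx': 489.70428409406003, 'fy': 489.70428409406003, 'cx': 324.83445142915383, 'cy': 203.02880144857173, 'R': array([[-0.00567218, -0.99979109,  0.019637  ],
       [-0.99315748,  0.00334174, -0.11673493],
       [ 0.11664492, -0.02016478, -0.99296895]]), 't': array([-0.02356477,  0.56730704,  1.47936073])}
side {'fx': 457.8142966983932, 'fy': 457.8142966983932, 'cx': 317.9687149234159, 'cy': 207.61001153651623, 'R': array([[-0.99106431, -0.13256155, -0.01479776],
       [-0.08935118,  0.74216102, -0.66423895],
       [ 0.09903487, -0.65698132, -0.74737383]]), 't': array([0.52498124, 0.13257832, 1.60793369])}
```

View pics/top0.png

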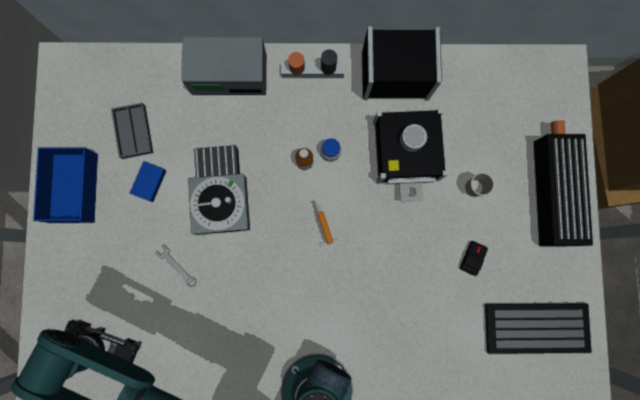

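View pics/side0.png

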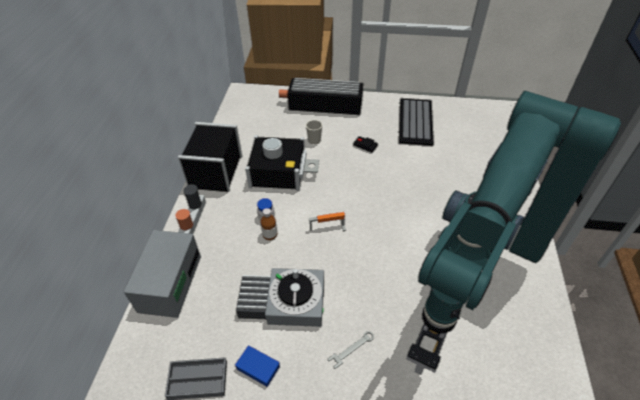

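The top view shows the lamp dial at about (215,203), with the green mark near (230,184). The hook runs from (313,203) to (330,242), and the tray tab is at (410,192). I'll zoom in on those three.

```bash
cat > h.py <<'E'
import numpy as np,cv2
from rig import *
from scipy.spatial.transform import Rotation as Ro
def ray(n,u,v,z):
    c=get_calibration(n);R=c["R"];t=c["t"];o=-R.T@t
    d=R.T@np.array([(u-c["cx"])/c["fx"],(v-c["cy"])/c["fy"],1]);return o+d*(z-o[2])/d[2]
def px(n,X):
    c=get_calibration(n);p=c["R"]@np.array(X)+c["t"];return np.array([c["fx"]*p[0]/p[2]+c["cx"],c["fy"]*p[1]/p[2]+c["cy"]])
def crop(p,u,v,w,h,s): 
    return cv2.resize(p[v-h:v+h,u-w:u+w,::-1],None,fx=s,fy=s,interpolation=cv2.INTER_CUBIC)
def comps(p,lo,hi,roi,n):
    m=cv2.inRange(cv2.cvtColor(p,cv2.COLOR_RGB2HSV),np.array(lo),np.array(hi));u0,v0,u1,v1=roi
    k=np.zeros_like(m);k[v0:v1,u0:u1]=m[v0:v1,u0:u1];return k
E
python3 - <<'E'
from h import *
t=np.load("top0.npz")["p"];s=np.load("side0.npz")["p"]
a=np.hstack([crop(t,217,195,40,40,5),crop(t,320,222,40,40,5)])
b=np.hstack([crop(t,410,180,40,40,3),crop(s,295,290,40,40,3),crop(s,325,220,40,40,3)])
b=cv2.resize(b,(800,266));cv2.imwrite("pics/c1.png",np.vstack([cv2.resize(a,(660,330)),cv2.resize(b,(660,220))]))
for n,p,roi in(("top",t,(185,170,250,240)),("side",s,(265,260,330,320))):
    m=comps(p,(45,80,60),(85,255,255),roi,0);v,u=np.nonzero(m);print("green",n,len(u),u.mean(),v.mean(),ray(n,u.mean(),v.mean(),.085))
for n,p,roi in(("top",t,(300,195,345,250)),("side",s,(300,200,360,235))):
    m=comps(p,(5,150,80),(20,255,255),roi,0);v,u=np.nonzero(m);r=cv2.minAreaRect(np.c_[u,v].astype(np.float32));print("orange",n,len(u),u.mean(),v.mean(),r,ray(n,*r[0],.066 if n=="top" else .06))
    bp=cv2.boxPoints(r);print([ray(n,*q,.064)[:2].round(3) for q in bp])
for n,p,roi in(("top",t,(193,180,240,228)),):
    g=cv2.cvtColor(p,cv2.COLOR_RGB2GRAY);k=np.zeros_like(g);k[180:228,193:240]=(g[180:228,193:240]<50)*255
    k=cv2.morphologyEx(k,cv2.MORPH_OPEN,np.ones((3,3)))
    cs=max(cv2.findContours(k,0,1)[0],key=cv2.contourArea);e=cv2.fitEllipse(cs);print("dial",e,ray(n,*e[0],.089))
E
```

```text
green top 29 223.51724137931035 194.89655172413794 [0.5865306  0.27644622 0.085     ]
green side 22 278.3636363636364 276.27272727272725 [0.6185995  0.26165504 0.085     ]
orange top 165 324.73333333333335 226.86666666666667 ((324.6499938964844, 226.9499969482422), (31.939001083374023, 5.0596442222595215), 71.56505584716797) [ 0.49099565 -0.02450456  0.066     ]
[array([ 0.535, -0.002]), array([ 0.539, -0.017]), array([ 0.448, -0.047]), array([ 0.443, -0.032])]
orange side 146 330.6095890410959 216.71917808219177 ((330.53045654296875, 216.72312927246094), (5.629716873168945, 25.7165470123291), 82.23483276367188) [ 0.48683274 -0.02270903  0.06      ]
[array([ 0.533, -0.019]), array([ 0.445, -0.046]), array([ 0.44, -0.02]), array([0.527, 0.007])]
dial ((216.80506896972656, 202.58859252929688), (33.35416793823242, 34.561954498291016), 169.2783660888672) [0.56306055 0.29508022 0.089     ]
```

View pics/c1.png

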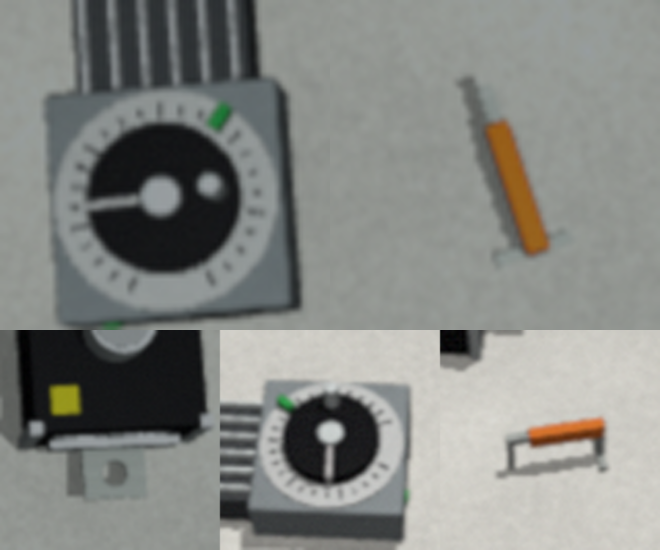

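The crops show the dial hub at about (216,202) and the pointer end at (198,205). The peg top is at (228,199), the green mark at (230,183) and the tab hole at (412,192). The dial needs roughly 125° clockwise, so the peg travels round the near side.

Run:
```python
from h import *
t=np.load("top0.npz")["p"];s=np.load("side0.npz")["p"]
print("hub",ray("top",215.8,202.3,.093),"disc",ray("top",216.9,202.8,.089))
c1=ray("top",216.3,202.6,.0905)[:2]
pk=ray("top",227.9,199.1,.123)[:2];pt=ray("top",198.3,204.9,.089)[:2]
m=comps(t,(45,80,60),(85,255,255),(222,175,240,192),0);v,u=np.nonzero(m);mk=ray("top",u.mean(),v.mean(),.085)[:2]
print("green px",len(u),u.mean(),v.mean())
for n,q in(("peg",pk),("ptr",pt),("mark",mk)):
    d=q-c1;print(n,q,np.hypot(*d),np.degrees(np.arctan2(d[1],d[0])))
# side: crop scale 2.75, origin (255,250), panel x 220
f=lambda x,y,ox,oy,px0:(ox+(x-px0)/2.75,oy+(y-330)/2.75)
hb=ray("side",*f(330,433,255,250,220),.093);pe=ray("side",*f(332,397,255,250,220),.123);pp=ray("side",*f(329,482,255,250,220),.089)
m=comps(s,(45,80,60),(85,255,255),(268,265,295,290),0);v,u=np.nonzero(m);ms=ray("side",u.mean(),v.mean(),.085);print("side hub",hb,"peg",pe,"ptr",pp,"mark",ms)
for q in(pe,pp,ms):
    d=q-hb;print(np.hypot(*d[:2]),np.degrees(np.arctan2(d[1],d[0])))
g=lambda x,y:(370+x/2.75,140+(y-330)/2.75)
print("hole",ray("top",*g(115,472),.046),"tabfrontL,R",ray("top",*g(85,500),.048),ray("top",*g(146,497),.048),"strip",ray("top",*g(50,442),.065),ray("top",*g(180,436),.065))
print("side hole px by guess",px("side",ray("top",*g(115,472),.048)))
h=lambda x,y:(280+(x)/4.125,182+y/4.125)
k=lambda x,y:h(x-330,y)
print("hook neck end",ray("top",*k(466,80),.062),"bar front",ray("top",*k(497,124),.066),"bar rear",ray("top",*k(537,251),.066))
```

```text
hub [0.56345257 0.29725052 0.093     ] disc [0.56242894 0.29478757 0.089     ]
green px 22 229.77272727272728 182.6818181818182
peg [0.56907938 0.25644808] 0.04030235837549055 -81.11246413422454
ptr [0.55635621 0.34946414] 0.05359282039496111 96.96264643769841
mark [0.62327725 0.25851435] 0.07124841593152219 -31.996479264582497
side hub [0.55888889 0.30008375 0.093     ] peg [0.55970076 0.27240508 0.123     ] ptr [0.55041787 0.35834194 0.089     ] mark [0.6185995  0.26165504 0.085     ]
0.027690573013641653 -88.31987904452309
0.0588708293687688 98.27310212918181
0.0710079049525569 -32.76463208604625
hole [ 0.6001804  -0.29427464  0.046     ] tabfrontL,R [ 0.56844262 -0.2594255   0.048     ] [ 0.57159231 -0.32789951  0.048     ] strip [ 0.63129354 -0.21903043  0.065     ] [ 0.6376875  -0.36403768  0.065     ]
side hole px by guess [310.11205374 164.70051046]
hook neck end [0.56895135 0.0103815  0.062     ] bar front [ 0.53599598 -0.0121963   0.066     ] bar rear [ 0.44326466 -0.04080349  0.066     ]
```

carry_out --deltas "0 0 1 0 0 0 1;0 0 1 0 0 0 1;0 0 1 0 0 0 1;0 0 1 0 0 0 1;0 0 1 0 0 0 1;0 0 1 0 0 0 1;0 0 1 0 0 0 1;0 0 1 0 0 0 1;0 0 1 0 0 0 1;0 0 1 0 0 0 1;0 0 1 0 0 0 1;0 0 0.6 0 0 0 1;0 0 0 0 0 0 1" --force 12

```text
time_s: 1.18
position: [0.1898, 0.5107, 0.1948]
tool_rot: [3.123, 0.008, -0.062]
wrist_force: [-0.2, -0.7, -0.5]
width: 0.094
```

carry_out --deltas "0.18 0.08 -0.6 0 0 -0.3 1;0 0 0 0.9 0.6 0 1;0 0 0 0.9 0.6 0 1;0 0 0 0.9 0.6 0 1;0 0 0 0.9 0.6 0 1;0 0 0 0.9 0.6 0 1;0 0 0 0.9 0.6 0 1;0 0 0 0.9 0.6 0 1;0 0 0 0.9 0.6 0 1;0 0 0 0.9 0.6 0 1;0 0 0 0.9 0.6 0 1;0 0 0 0.9 0.6 0 1;0 0 0 0.9 0.6 0 1;0 0 0 0 0 0 1"

```text
time_s: 2.35
position: [0.5284, 0.2908, 0.1954]
tool_rot: [3.136, 0.009, 0.04]
wrist_force: [-1.1, 0.0, -0.7]
width: 0.0942
```

carry_out --deltas "0 0.09 0.38 0.65 0.6 0 1;0 0 0 0.65 0.55 0 1;0 0 0 0 0 0 1;0 0 0 0 0 0 1"

```text
time_s: 2.68
position: [0.5693, 0.2549, 0.1924]
tool_rot: [3.135, 0.005, 0.002]
wrist_force: [-0.1, 1.0, 0.3]
width: 0.0941
```

Run:
```python
from h import *
o=get_obs();print(o["position"],o["tool_rot"])
t,d=get_image("top");s,_=get_image("side");np.savez("t1.npz",t=t,s=s)
a=np.hstack([crop(t,217,195,35,40,5),crop(s,295,280,40,40,5)]);cv2.imwrite("pics/c2.png",a)
```

```text
[0.56932635 0.25489513 0.19236755] [3.13502703e+00 4.80394719e-03 2.14239332e-03]
```

View pics/c2.png

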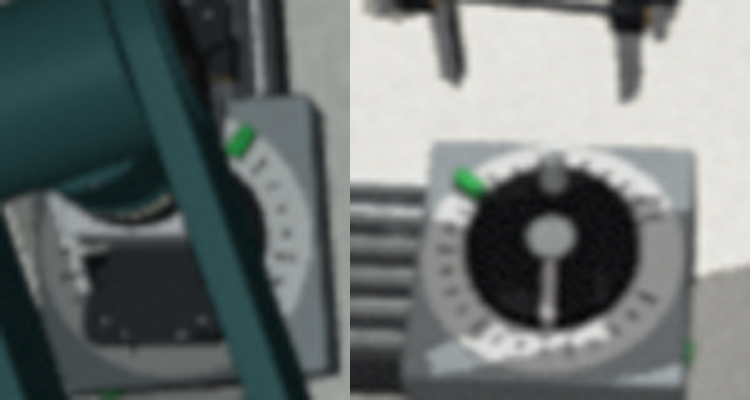

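The side view shows the peg (~(296,273)) between the open fingers, with nothing under them. I'll descend and close.

carry_out --deltas "0.06 0.05 0 0 -0.05 0.75 1;0 0 0 0 0 0.75 1;0 0 0 0 0 0.75 1;0 0 0 0 0 0.7 1;0 0 0 0 0 0 0.5;0 0 0 0 0 0 0;0 0 0 0 0 0 0;0 0 0 0 0 0 0;0 0 0 0 0 0 0;0 0 0 0 0 0 0;0 0 0 0 0 0 0;0 0 0 0 0 0 0" --force 15

```text
time_s: 3.78
position: [0.5659, 0.2677, 0.1128]
tool_rot: [-3.133, -0.016, 0.02]
wrist_force: [0.2, -0.2, -0.2]
width: 0.0442
```

Run:
```python
from h import *
o=get_obs();print(o["position"],o["tool_rot"],o["width"],o["wrist_force"])
print(px("side",(.568,.2565,.123)),px("side",(.5693,.2575,.123)))
```

```text
[0.56585721 0.26772365 0.11283358] [-3.13318002 -0.01559823  0.01974698] 0.04422389500780858 [ 0.20695775 -0.2458084  -0.24106787]
[293.91097717 269.73601697] [293.43832161 269.96364502]
```

carry_out --deltas "-0.08 -0.15 0.19 0 0.35 0.35 0.4;0 0 0 0 0 0 0.4;0 0 0 0 0 0 0.4"

```text
time_s: 4.03
position: [0.5672, 0.2563, 0.1028]
tool_rot: [-3.142, -0.001, -0.002]
wrist_force: [0.7, -0.2, 0.6]
width: 0.038
```

carry_out --deltas "0 0 0 0 0 0 0;0 0 0 0 0 0 0;0 0 0 0 0 0 0;0 0 0 0 0 0 0;0 0 0 0 0 0 0;0 0 0 0 0 0 0;0 0 0 0 0 0 0;0 0 0 0 0 0 0"

```text
time_s: 4.7
position: [0.5671, 0.2553, 0.1013]
tool_rot: [3.14, 0.001, -0.004]
wrist_force: [0.8, -1.3, -0.3]
width: 0.0155
```

carry_out --deltas "0 0 0 -0.28 0 0 0;0 0 0 -0.28 -0.05 0 0;0 0 0 -0.26 -0.11 0 0;0 0 0 -0.23 -0.16 0 0;0 0 0 -0.19 -0.2 0 0;0 0 0 0 0 0 0"

```text
time_s: 5.2
position: [0.5299, 0.2715, 0.1014]
tool_rot: [3.14, -0.008, -0.005]
wrist_force: [2.8, 1.7, -2.9]
width: 0.0155
```

carry_out --deltas "0 0 0 -0.15 -0.24 0 0;0 0 0 -0.1 -0.26 0 0;0 0 0 -0.04 -0.28 0 0;0 0 0 0.02 -0.28 0 0;0 0 0 0 0 0 0"

```text
time_s: 5.62
position: [0.523, 0.3023, 0.1013]
tool_rot: [3.133, -0.015, -0.006]
wrist_force: [5.2, 0.5, -1.8]
width: 0.0156
```

Run:
```python
from h import *
o=get_obs();print(o["position"],o["tool_rot"],o["wrist_force"])
t,d=get_image("top");s,_=get_image("side");np.savez("t2.npz",t=t,s=s)
a=np.hstack([crop(t,217,195,35,40,5),crop(s,295,285,40,40,5)]);cv2.imwrite("pics/c3.png",a)
```

```text
[0.52296806 0.30226913 0.10133625] [ 3.13253496 -0.0145669  -0.00553914] [ 5.18544512  0.53794534 -1.84793867]
```

View pics/c3.png

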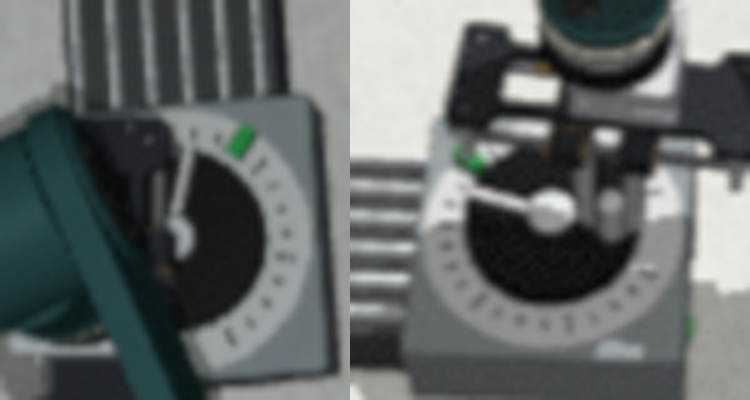

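The pointer now stands short of the mark, with its end at about (220,185) in the top view. About 25° remains.

carry_out --deltas "0 0 0 0.07 -0.28 0 0;0 0 0 0.12 -0.24 0 0;0 0 0 0 0 0 0;0 0 0 0 0 0 0"

```text
time_s: 6.05
position: [0.5276, 0.3148, 0.1013]
tool_rot: [3.127, -0.01, -0.008]
wrist_force: [2.9, -2.0, -0.0]
width: 0.0159
```

```bash
cat >> h.py <<'E'
C=np.array([.562,.297])
def ang(q,c=C): d=np.array(q)[:2]-c;return round(np.hypot(*d),4),round(np.degrees(np.arctan2(d[1],d[0])),1)
E
python3 - <<'E'
from h import *
o=get_obs();print(o["position"],ang(o["position"]),o["wrist_force"])
t,d=get_image("top");s,_=get_image("side")
a=np.hstack([crop(t,225,195,25,25,8),crop(s,285,280,25,25,8)]);cv2.imwrite("pics/c4.png",a)
E
```

```text
[0.52763066 0.31484859 0.10131731] (np.float64(0.0387), np.float64(152.6)) [ 2.8677862  -1.99854823 -0.02704648]
```

View pics/c4.png

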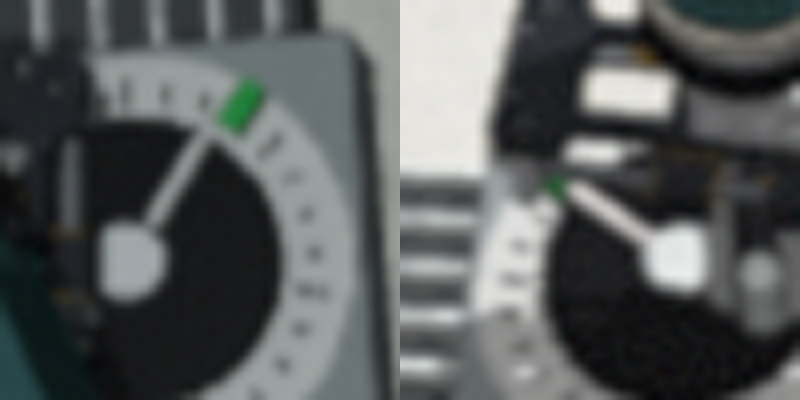

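```bash
cat >> h.py <<'E'
def dialmeas():
    t,_=get_image("top")
    m=comps(t,(45,80,60),(85,255,255),(222,175,240,192),0);v,u=np.nonzero(m);mk=ray("top",u.mean(),v.mean(),.085)
    g=cv2.cvtColor(t,cv2.COLOR_RGB2GRAY).astype(float)
    # line: bright centroid across rays between r=22..50mm
    P=[]
    for r in np.arange(.020,.052,.002):
        aa=np.radians(np.arange(-60,-5,.5));S=[px("top",(C[0]+r*np.cos(a),C[1]+r*np.sin(a),.089)) for a in aa]
        S=np.array(S,np.float32);w=cv2.remap(g.astype(np.float32),S[:,0].copy(),S[:,1].copy(),cv2.INTER_LINEAR).ravel()
        w=np.clip(w-w.min()-.5*(w.max()-w.min()),0,None);a=(w*aa).sum()/w.sum();P.append((C[0]+r*np.cos(a),C[1]+r*np.sin(a)))
    P=np.array(P,np.float32);vx,vy,x0,y0=cv2.fitLine(P,cv2.DIST_HUBER,0,.01,.01).ravel()
    la=np.degrees(np.arctan2(vy,vx));la=la if vx>0 else la+180
    print("line dir",la,"pts",[ang(p)[1] for p in P],"mark",ang(mk),"line offset of C mm",1e3*((C[0]-x0)*vy-(C[1]-y0)*vx),"line offset of mark mm",1e3*((mk[0]-x0)*vy-(mk[1]-y0)*vx))
E
python3 -c "
from h import *
dialmeas()"
```

```text
line dir -29.470728 pts [np.float64(-23.1), np.float64(-23.3), np.float64(-23.6), np.float64(-23.7), np.float64(-24.0), np.float64(-24.4), np.float64(-24.7), np.float64(-25.4), np.float64(-25.7), np.float64(-26.0), np.float64(-26.2), np.float64(-26.1), np.float64(-26.3), np.float64(-26.4), np.float64(-26.5), np.float64(-26.7)] mark (np.float64(0.0727), np.float64(-32.3)) line offset of C mm 2.4494257979741416 line offset of mark mm 6.054611205520203
```

Run:
```python
from h import *
for u,v in((226.2,185.8),(218.3,197.7)): q=ray("top",u,v,.089);print(q,ang(q))
for r,a in((.05,-26.7),(.03,-25)): print(px("top",(C[0]+r*np.cos(np.radians(a)),C[1]+r*np.sin(np.radians(a)),.089)))
t,_=get_image("top");g=cv2.cvtColor(t,cv2.COLOR_RGB2GRAY);print(g[182:204,214:234])
```

```text
[0.61327459 0.26824669 0.089     ] (np.float64(0.0588), np.float64(-29.3))
[0.57764811 0.29095625 0.089     ] (np.float64(0.0168), np.float64(-21.1))
[224.03791371 188.00275929]
[220.62054409 193.83747205]
[[138 114 133 153 156 153 122 136 153 156 146 114 136 145 121  98  91  85
   80 115]
 [138 122 136 150 152 151 137 143 155 155 146 123 136 130 108  94  92  81
   98 139]
 [107 101 108 115 118 118 119 126 143 153 152 142 134 117  98  93  85  87
  124 151]
 [ 44  40  42  45  48  50  55  69 102 119 127 142 138 121 103  90  82 115
  145 157]
 [ 23  22  22  24  23  24  26  29  41  61 101 137 142 137 128 103 102 138
  154 154]
 [ 22  22  23  21  23  23  24  22  29  70 122 129 113 119 139 134 136 151
  153 139]
 [ 22  23  22  22  22  22  22  23  48 109 137 107  64  68 112 143 154 156
  137 121]
 [ 22  23  25  22  22  23  22  36  86 136 128  78  34  33  64 110 143 153
  131 132]
 [ 21  23  22  22  21  22  25  57 121 140 100  48  24  24  31  58 111 143
  147 152]
 [ 22  22  24  21  22  23  39  90 138 124  72  30  23  24  24  31  65 109
  142 154]
 [ 23  23  23  22  24  30  71 122 133  94  4
[... 276 characters left out ...]
  23  24
   27  68]
 [ 27  31  28  37  88 137 125  73  32  23  24  24  23  24  25  23  26  24
   23  45]
 [ 60  70  63  63 105 127  94  47  25  23  23  23  24  24  25  25  24  24
   24  34]
 [122 129 126 122 116  97  60  29  23  25  23  22  23  24  24  25  24  25
   24  27]
 [159 162 162 159 143 103  55  28  24  24  24  24  24  25  24  24  24  25
   24  24]
 [163 164 165 165 161 140  88  36  24  22  24  24  23  24  24  26  25  26
   24  24]
 [163 165 165 165 165 158 108  47  26  23  24  24  24  24  24  24  24  26
   26  24]
 [164 165 165 165 166 160 110  48  26  25  23  24  24  24  24  24  24  26
   25  24]
 [163 165 166 166 165 157 105  43  25  25  25  24  25  25  24  25  26  25
   26  23]]
```

carry_out --deltas "0 0 0 0.07 -0.11 0 0;0 0 0 0 0 0 0;0 0 0 0 0 0 0"

```text
time_s: 6.5
position: [0.5293, 0.3175, 0.1013]
tool_rot: [3.126, -0.009, -0.009]
wrist_force: [2.0, -1.9, -1.3]
width: 0.0156
```

```bash
python3 -c "
from h import *
o=get_obs();print(o['position'],ang(o['position']),o['wrist_force'])
dialmeas()"
```

```text
[0.52929445 0.31750412 0.1013447 ] (np.float64(0.0386), np.float64(147.9)) [ 2.03712405 -1.91899965 -1.34409334]
line dir -34.473392 pts [np.float64(-26.9), np.float64(-27.3), np.float64(-27.9), np.float64(-28.3), np.float64(-28.8), np.float64(-29.1), np.float64(-29.3), np.float64(-29.5), np.float64(-29.8), np.float64(-30.0), np.float64(-30.3), np.float64(-30.6), np.float64(-30.8), np.float64(-31.1), np.float64(-31.2), np.float64(-31.4)] mark (np.float64(0.0727), np.float64(-32.3)) line offset of C mm 2.7904837917694834 line offset of mark mm 0.047702607667118174
```

The pointer line now passes through the mark (0.05 mm off). I'll release and lift straight up.

carry_out --deltas "0 0 0 0 0 0 0.4;0 0 0 0 0 0 0.4;0 0 0 0 0 0 0.4;0 0 0 0 0 0 0.4;0 0 0 0 0 0 0.4;0 0 0 0 0 0 0.4;0 0 0 0 0 -0.5 0.4;0 0 0 0 0 -1 0.4;0 0 0 0 0 -1 0.4;0 0 0 0 0 -1 0.4;0 0 0 0 0 -1 0.4;0 0 0 0 0 0 0.4"

```text
time_s: 7.55
position: [0.5224, 0.3216, 0.2371]
tool_rot: [3.127, 0.008, -0.005]
wrist_force: [-0.1, 0.1, 2.3]
width: 0.0375
```

carry_out --deltas "0 0 0 -0.1 1 0 0.7;0 0 0 -0.1 1 0 0.7;0 0 0 -0.1 1 0 0.7;0 0 0 -0.1 1 0 0.7;0 0 0 -0.1 1 0 0.7;0 0 0 -0.1 1 0 0.7;0 0 0 -0.1 1 0 0.7;0 0 0 -0.1 1 0 0.7;0 0 0 -0.1 1 0 0.7;0 0 0 -0.1 1 0 0.7;0 0 0 -0.1 1 0 0.7;0 0 0 0 0.6 0 0.7;0 0 0 0 0 0 0.7" --force 40

```text
time_s: 8.63
position: [0.4849, -0.0375, 0.2356]
tool_rot: [3.131, 0.009, 0.003]
wrist_force: [0.2, -0.5, -0.8]
width: 0.066
```

carry_out --deltas "0 0 1 0 0 0 0.7;0 0 1 0 0 0 0.7;0 0 1 0 0 0 0.7;0 0 1 0 0 0 0.7;0 0 1 0 0 0 0.7;0 0 1 0 0 0 0.7;0 0 1 0 0 0 0.7;0 0 1 0 0 0 0.7;0 0 1 0 0 0 0.7;0 0 1 0 0 0 0.7;0 0 1 0 0 0 0.7;0 0 0.6 0 0 0 0.7;0 0 0 0 0 0 0.7"

```text
time_s: 9.72
position: [0.4824, -0.0262, 0.2277]
tool_rot: [3.125, 0.006, -1.267]
wrist_force: [-0.7, -1.0, -0.3]
width: 0.066
```

```bash
cat >> h.py <<'E'
def go(P,yaw):
    """tool-frame units to world TCP position P, pointing down at yaw"""
    o=get_obs();R=Ro.from_euler("xyz",o["tool_rot"]);W=Ro.from_euler("xyz",[np.pi,0,yaw])
    print("at",o["position"].round(4),o["tool_rot"].round(3),"w",round(o["width"],4),"F",o["wrist_force"].round(1),"t",o["time_s"])
    print("turn",np.degrees((R.inv()*W).as_rotvec()/6).round(2),"shift",(R.inv().apply(np.array(P)-o["position"])/.03).round(2))
E
python3 -c "
from h import *
dialmeas()
go((.4896,-.0265,.12),-1.272)"
```

```text
line dir -34.443188 pts [np.float64(-26.9), np.float64(-27.3), np.float64(-27.9), np.float64(-28.3), np.float64(-28.8), np.float64(-29.1), np.float64(-29.3), np.float64(-29.5), np.float64(-29.8), np.float64(-30.0), np.float64(-30.3), np.float64(-30.6), np.float64(-30.8), np.float64(-31.2), np.float64(-31.2), np.float64(-31.4)] mark (np.float64(0.0724), np.float64(-32.1)) line offset of C mm 2.7786067068240605 line offset of mark mm -0.1404913781056609
at [ 0.4824 -0.0262  0.2276] [ 3.124  0.006 -1.265] w 0.0658 F [-1.  -0.  -0.1] t 9.7667
turn [0.16 0.06 0.07] shift [ 0.1  -0.29  3.58]
```

carry_out --deltas "0.16 0.06 0.07 0.1 -0.29 0.9 0.7;0 0 0 0 0 0.9 0.7;0 0 0 0 0 0.9 0.7;0 0 0 0 0 0.9 0.7;0 0 0 0 0 0 0.7;0 0 0 0 0 0 0.7"

```text
time_s: 10.27
position: [0.4932, -0.023, 0.1175]
tool_rot: [-3.135, -0.001, -1.258]
wrist_force: [0.6, -0.4, 0.4]
width: 0.0655
```

Run:
```python
from h import *
go((.4896,-.0265,.038),-1.272)
s,_=get_image("side");t,_=get_image("top")
cv2.imwrite("pics/c5.png",np.hstack([crop(s,328,205,40,40,5),crop(t,322,220,35,40,5)]))
```

```text
at [ 0.4932 -0.023   0.1175] [-3.135e+00 -1.000e-03 -1.258e+00] w 0.0655 F [ 0.6 -0.4  0.4] t 10.2667
turn [-0.06 -0.01  0.13] shift [0.07 0.17 2.65]
```

View pics/c5.png

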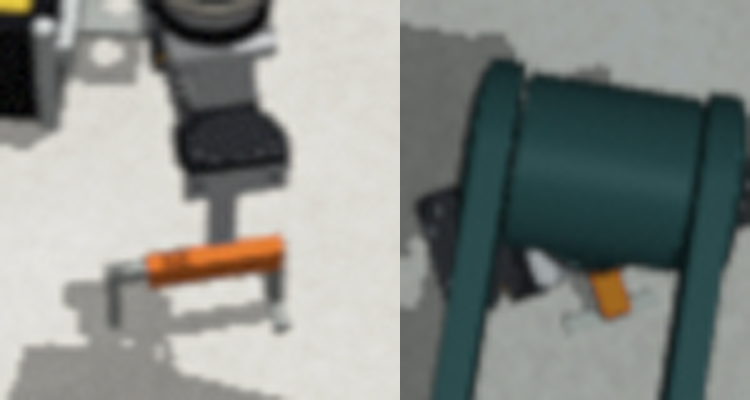

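The side view shows the jaws straddling the orange bar near its middle. I'll descend in small steps.

carry_out --deltas "-0.06 0 0.13 0.07 0.17 0.6 0.7;0 0 0 0 0 0.6 0.7;0 0 0 0 0 0.6 0.7;0 0 0 0 0 0.6 0.7;0 0 0 0 0 0 0.7;0 0 0 0 0 0 0.7"

```text
time_s: 10.87
position: [0.5008, -0.0283, 0.0594]
tool_rot: [-3.116, -0.014, -1.27]
wrist_force: [0.7, -0.2, -0.3]
width: 0.0658
```

```bash
python3 -c "
from h import *
go((.4896,-.0265,.038),-1.272)"
```

```text
at [ 0.5008 -0.0283  0.0594] [-3.116 -0.014 -1.27 ] w 0.0658 F [ 0.7 -0.2 -0.3] t 10.8667
turn [-0.25 -0.13  0.02] shift [-0.18  0.36  0.7 ]
```

carry_out --deltas "-0.25 -0.13 0.02 -0.1 0.36 0.3 0.7;0 0 0 0 0 0.4 0.7;0 0 0 0 0 0 0.7"

```text
time_s: 11.12
position: [0.4928, -0.0294, 0.0423]
tool_rot: [-3.136, -0.004, -1.271]
wrist_force: [-0.4, -0.2, -0.0]
width: 0.066
```

```bash
python3 -c "
from h import *
go((.4896,-.0265,.038),-1.272)"
```

```text
at [ 0.4928 -0.0294  0.0423] [-3.136 -0.004 -1.271] w 0.066 F [-0.4 -0.2 -0. ] t 11.1167
turn [-0.06 -0.03  0.01] shift [-0.12  0.07  0.14]
```

carry_out --deltas "-0.06 -0.03 0 -0.12 0.07 0.14 0.5;0 0 0 0 0 0 0.3;0 0 0 0 0 0 0;0 0 0 0 0 0 0;0 0 0 0 0 0 0;0 0 0 0 0 0 0;0 0 0 0 0 0 0;0 0 0 0 0 0 0;0 0 0 0 0 0 0;0 0 0 0 0 0 0;0 0 0 0 0 0 0;0 0 0 0 0 0 0;0 0 0 0 0 0 0;0 0 0 0 0 0 0" --force 40

```text
time_s: 12.28
position: [0.4907, -0.0264, 0.0392]
tool_rot: [-3.14, -0.001, -1.271]
wrist_force: [-1.3, -0.6, -0.9]
width: 0.0178
```

```bash
python3 -c "
from h import *
go((.4896,-.0265,.038),-1.272)"
```

```text
at [ 0.4907 -0.0264  0.0392] [-3.140e+00 -1.000e-03 -1.271e+00] w 0.0178 F [-1.3 -0.6 -0.9] t 12.2833
turn [-0.01 -0.01  0.01] shift [-0.01  0.03  0.04]
```

Grip is good (17.8 mm wide). Lifting.

carry_out --deltas "0 0 0 0 0 -0.3 0;0 0 0 0 0 -0.6 0;0 0 0 0 0 -0.8 0;0 0 0 0 0 -0.8 0;0 0 0 0 0 -0.5 0;0 0 0 0 0 0 0"

```text
time_s: 12.78
position: [0.4866, -0.0257, 0.1304]
tool_rot: [3.133, 0.004, -1.271]
wrist_force: [1.1, 0.1, -2.6]
width: 0.0179
```

```bash
python3 -c "
from h import *
go((.5256,-.2968,.13),-1.526)"
```

```text
at [ 0.4866 -0.0257  0.1304] [ 3.133  0.004 -1.271] w 0.0179 F [ 1.1  0.1 -2.6] t 12.7833
turn [0.09 0.02 2.43] shift [ 9.02  1.43 -0.01]
```

carry_out --deltas "0.09 0 0.8 0 0 0 0;0 0 0.8 0 0 0 0;0 0 0.8 0 0 0 0;0 0 0 0.5 -0.05 0 0;0 0 0 0.9 -0.1 0 0;0 0 0 0.9 -0.1 0 0;0 0 0 0.9 -0.1 0 0;0 0 0 0.9 -0.1 0 0;0 0 0 0.9 -0.1 0 0;0 0 0 0.9 -0.1 0 0;0 0 0 0.9 -0.1 0 0;0 0 0 0.9 -0.1 0 0;0 0 0 0.9 -0.1 0 0;0 0 0 0.4 0 0 0;0 0 0 0 0 0 0;0 0 0 0 0 0 0"

```text
time_s: 14.12
position: [0.5183, -0.3008, 0.1114]
tool_rot: [3.121, 0.019, -1.531]
wrist_force: [-0.1, 1.3, -2.2]
width: 0.0179
```

```bash
python3 -c "
from h import *
go((.5256,-.2968,.12),-1.526)"
```

```text
at [ 0.5183 -0.3008  0.1114] [ 3.121  0.019 -1.531] w 0.0179 F [-0.1  1.3 -2.2] t 14.1167
turn [ 0.2   0.18 -0.05] shift [-0.13 -0.24 -0.29]
```

carry_out --deltas "0.2 0.18 -0.05 -0.13 -0.24 0 0;0 0 0 0 0 0 0;0 0 0 0 0 0 0"

```text
time_s: 14.37
position: [0.5242, -0.2926, 0.1095]
tool_rot: [3.138, 0.004, -1.524]
wrist_force: [0.0, 0.2, -2.4]
width: 0.0177
```

Run:
```python
from h import *
go((.5256,-.2968,.11),-1.526)
s,_=get_image("side");t,_=get_image("top");np.savez("t6.npz",t=t,s=s)
cv2.imwrite("pics/c6.png",np.hstack([crop(s,320,160,30,30,6),crop(t,410,190,35,30,6)]))
o=get_obs();y=o["tool_rot"][2]+np.pi/2;u=np.array([np.cos(y),np.sin(y)]);b=o["position"][2]-.0392
p=np.r_[o["position"][:2]+.074*u,b];print("pin pred",p,px("side",p),px("top",p),"pin top",px("top",p+[0,0,.062]),"hole",px("side",(.5995,-.2935,.048)))
```

```text
at [ 0.5242 -0.2926  0.1095] [ 3.138  0.004 -1.524] w 0.0177 F [ 0.   0.2 -2.4] t 14.3667
turn [0.03 0.04 0.02] shift [ 0.14 -0.04 -0.02]
pin pred [ 0.59846488 -0.28933552  0.07056714] [310.14831297 161.30921753] [411.79851207 191.06846553] pin top [415.97879031 188.06109556] hole [310.19768009 164.7723551 ]
```

View pics/c6.png

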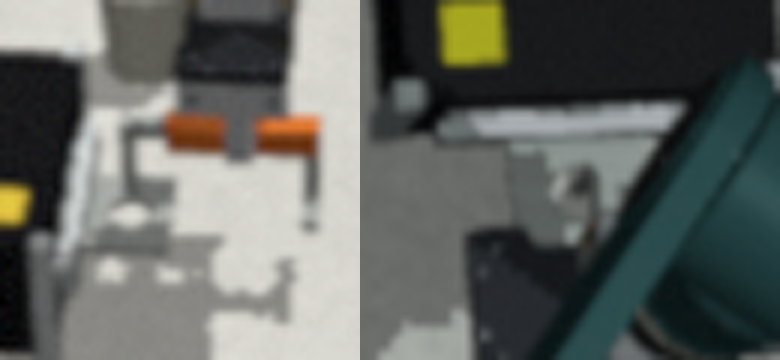

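In the side view the pin's lower end is at about (311,163), just above the hole at about (311,165), which agrees with the prediction within the ±9 mm clearance. I'll correct and lower it.

carry_out --deltas "0.03 0.04 0.02 0.14 -0.03 0 0;0 0 0 0 0 0.3 0;0 0 0 0 0 0 0"

```text
time_s: 14.72
position: [0.526, -0.2964, 0.1009]
tool_rot: [-3.14, -0.001, -1.525]
wrist_force: [-0.3, 0.5, -3.3]
width: 0.0177
```

Run:
```python
from h import *
go((.5256,-.2968,.06),-1.526)
o=get_obs();y=o["tool_rot"][2]+np.pi/2;u=np.array([np.cos(y),np.sin(y)]);b=o["position"][2]-.0392
print("pin pred",np.r_[o["position"][:2]+.074*u,b])
```

```text
at [ 0.526  -0.2964  0.1009] [-3.140e+00 -1.000e-03 -1.525e+00] w 0.0177 F [-0.3  0.5 -3.3] t 14.7167
turn [-0.01 -0.01  0.01] shift [0.01 0.01 1.36]
pin pred [ 0.59988188 -0.29295811  0.06173781]
```

carry_out --deltas "0 0 0 0 0 0.3 0;0 0 0 0 0 0.3 0;0 0 0 0 0 0 0;0 0 0 0 0 0.3 0;0 0 0 0 0 0 0"

```text
time_s: 15.13
position: [0.5251, -0.2962, 0.0697]
tool_rot: [3.141, 0.0, -1.525]
wrist_force: [-0.5, 1.5, -3.7]
width: 0.0178
```

Run:
```python
from h import *
go((.5256,-.2968,.06),-1.526)
```

```text
at [ 0.5251 -0.2962  0.0697] [ 3.141  0.    -1.525] w 0.0178 F [-0.5  1.5 -3.7] t 15.1333
turn [0.01 0.   0.01] shift [ 0.02 -0.02  0.32]
```

The pin is through the tab (underside at 30 mm) with no contact force. I'll go a little deeper and pull along tool +y.

carry_out --deltas "0 0 0 0 0 0.3 0;0 0 0 0 0 0 0;0 0 0 0 0.2 0 0;0 0 0 0 0.2 0 0;0 0 0 0 0.3 0 0;0 0 0 0 0.3 0 0;0 0 0 0 0.3 0 0;0 0 0 0 0.3 0 0;0 0 0 0 0.3 0 0;0 0 0 0 0 0 0"

```text
time_s: 15.97
position: [0.4645, -0.2989, 0.06]
tool_rot: [-3.136, -0.001, -1.525]
wrist_force: [0.8, 0.4, -2.3]
width: 0.0176
```

Run:
```python
from h import *
go((.5256-.0999,-.2968-.0045,.06),-1.526)
```

```text
at [ 0.4645 -0.2989  0.06  ] [-3.136e+00 -1.000e-03 -1.525e+00] w 0.0176 F [ 0.8  0.4 -2.3] t 15.9667
turn [-0.05 -0.01  0.01] shift [ 0.02  1.3  -0.01]
```

carry_out --deltas "-0.05 0 0 0 0.3 0 0;0 0 0 0 0.3 0 0;0 0 0 0 0.25 0 0;0 0 0 0 0.2 0 0"

```text
time_s: 16.3
position: [0.4313, -0.3005, 0.0609]
tool_rot: [-3.139, -0.002, -1.525]
wrist_force: [2.8, -0.0, -3.7]
width: 0.0177
```

carry_out --deltas "0 0 0 0 0.2 0 0;0 0 0 0 0.15 0 0;0 0 0 0 0.15 0 0"

```text
time_s: 16.55
position: [0.4254, -0.3007, 0.0613]
tool_rot: [-3.112, -0.003, -1.525]
wrist_force: [14.9, 1.5, -9.0]
width: 0.0177
```

Pull force jumped to 15 N at about 100 mm of travel, so the tray is at its stop. I'll check by picture, then back off within the hole's play.

carry_out --deltas "0 0 0 0 -0.2 0 0;0 0 0 0 0 0 0"

```text
time_s: 16.72
position: [0.4306, -0.3005, 0.0617]
tool_rot: [-3.112, -0.003, -1.526]
wrist_force: [-0.4, -0.4, -1.9]
width: 0.0181
```

Run:
```python
from h import *
go((.4296,-.3012,.13),-1.526)
s,_=get_image("side");t,_=get_image("top")
cv2.imwrite("pics/c7.png",np.hstack([crop(s,340,160,40,30,5),crop(t,415,200,35,30,5)]))
for x in(.51,):print(px("side",(x-.0005,-.2975,.048)),px("top",(x,-.2975,.048)))
```

```text
at [ 0.4306 -0.3005  0.0617] [-3.112e+00 -3.000e-03 -1.526e+00] w 0.0181 F [-0.4 -0.4 -1.9] t 16.7167
turn [-0.28 -0.03  0.  ] shift [ 0.03 -0.03 -2.28]
[332.76626999 165.90176369] [413.77581654 220.75646837]
```

View pics/c7.png

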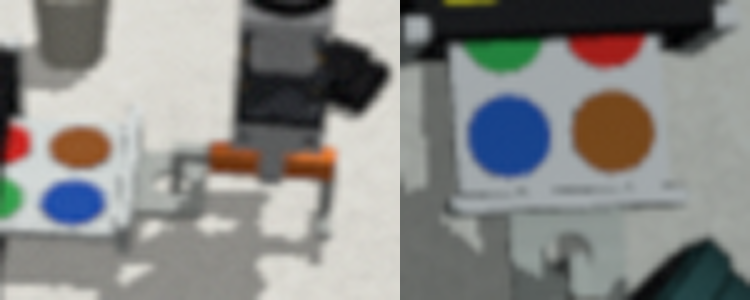

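The tray with its coloured filters is out. The hole is at about (413,222) in the top view, against (413.8,220.8) predicted for the 90 mm stop. Now I'll lift the pin out.

carry_out --deltas "-0.28 0 0 0 0 -0.2 0;0 0 0 0 0 -0.3 0;0 0 0 0 0 0 0"

```text
time_s: 17.07
position: [0.4271, -0.3004, 0.0762]
tool_rot: [3.135, -0.001, -1.526]
wrist_force: [0.3, -1.1, -1.5]
width: 0.0178
```

Run:
```python
from h import *
go((.4300,-.3008,.13),-1.526)
```

```text
at [ 0.4271 -0.3004  0.0762] [ 3.135e+00 -1.000e-03 -1.526e+00] w 0.0178 F [ 0.3 -1.1 -1.5] t 17.0667
turn [ 0.07 -0.01 -0.  ] shift [ 0.02 -0.08 -1.79]
```

carry_out --deltas "0.07 0 0 0 -0.08 -0.3 0;0 0 0 0 0 -0.3 0;0 0 0 0 0 -0.4 0;0 0 0 0 0 -0.5 0;0 0 0 0 0 -0.5 0;0 0 0 0 0 0 0"

```text
time_s: 17.57
position: [0.4269, -0.3004, 0.1413]
tool_rot: [3.14, -0.001, -1.527]
wrist_force: [0.2, -0.7, -2.0]
width: 0.0175
```

Run:
```python
from h import *
go((.47,-.05,.13),-1.526)
```

```text
at [ 0.4269 -0.3004  0.1413] [ 3.140e+00 -1.000e-03 -1.527e+00] w 0.0175 F [ 0.2 -0.7 -2. ] t 17.5667
turn [ 0.01 -0.01 -0.01] shift [-8.28 -1.8   0.36]
```

carry_out --deltas "0 0 0 -0.5 -0.1 0 0;0 0 0 -0.95 -0.2 0 0;0 0 0 -0.95 -0.2 0 0;0 0 0 -0.95 -0.2 0 0;0 0 0 -0.95 -0.2 0 0;0 0 0 -0.95 -0.2 0 0;0 0 0 -0.95 -0.2 0 0;0 0 0 -0.95 -0.2 0 0;0 0 0 -0.95 -0.2 0 0;0 0 -0.8 -0.4 -0.1 0 0;0 0 -0.8 0 0 0 0;0 0 -0.8 0 0 0 0;0 0 0 0 0 0 0;0 0 0 0 0 0 0"

```text
time_s: 18.73
position: [0.4673, -0.0336, 0.1392]
tool_rot: [3.138, -0.004, -1.271]
wrist_force: [-0.4, -0.2, -2.2]
width: 0.0172
```

Run:
```python
from h import *
go((.489,-.0264,.09),-1.271)
```

```text
at [ 0.4673 -0.0336  0.1392] [ 3.138 -0.004 -1.271] w 0.0172 F [-0.4 -0.2 -2.2] t 18.7333
turn [ 0.03 -0.04 -0.  ] shift [-0.02 -0.77  1.64]
```

carry_out --deltas "0.03 -0.04 0 0 -0.7 0.5 0;0 0 0 0 0 0.6 0;0 0 0 0 0 0.6 0;0 0 0 0 0 0.5 0;0 0 0 0 0 0 0;0 0 0 0 0 0 0"

```text
time_s: 19.23
position: [0.4886, -0.0301, 0.0721]
tool_rot: [-3.139, -0.002, -1.287]
wrist_force: [0.9, -0.5, -2.0]
width: 0.0178
```

Run:
```python
from h import *
go((.489,-.0264,.045),-1.271)
s,_=get_image("side")
cv2.imwrite("pics/c8.png",crop(s,328,210,30,30,10))
```

```text
at [ 0.4886 -0.0301  0.0721] [-3.139e+00 -2.000e-03 -1.287e+00] w 0.0178 F [ 0.9 -0.5 -2. ] t 19.2333
turn [-0.03 -0.02 -0.15] shift [-0.12 -0.04  0.9 ]
```

View pics/c8.png

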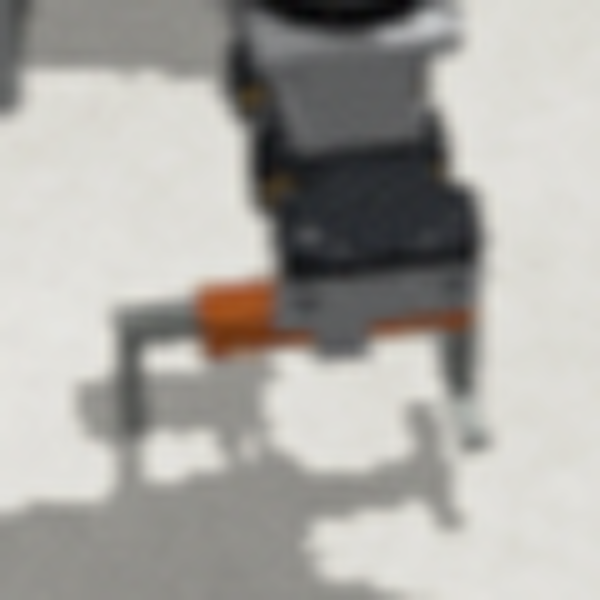

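The tool hangs level in the grip, with the pin at about (311,223) and the foot at about (345,222). I'll lower it until it touches.

carry_out --deltas "-0.03 -0.02 -0.1 -0.1 0 0.4 0;0 0 0 0 0 0.4 0;0 0 0 0 0 0 0"

```text
time_s: 19.53
position: [0.4898, -0.0278, 0.0499]
tool_rot: [-3.137, -0.003, -1.278]
wrist_force: [-0.3, 0.5, -2.2]
width: 0.018
```

Run:
```python
from h import *
go((.489,-.0264,.0392),-1.271)
```

```text
at [ 0.4898 -0.0278  0.0499] [-3.137e+00 -3.000e-03 -1.278e+00] w 0.018 F [-0.3  0.5 -2.2] t 19.5333
turn [-0.05 -0.03 -0.07] shift [-0.05  0.01  0.36]
```

carry_out --deltas "-0.05 -0.03 0 0 0 0.2 0;0 0 0 0 0 0.1 0;0 0 0 0 0 0.06 0;0 0 0 0 0 0 0"

```text
time_s: 19.87
position: [0.4911, -0.0279, 0.0399]
tool_rot: [-3.14, -0.001, -1.278]
wrist_force: [0.4, 0.1, -1.7]
width: 0.018
```

carry_out --deltas "0 0 0 0 0 0.06 0;0 0 0 0 0 0.03 0;0 0 0 0 0 0 0"

```text
time_s: 20.12
position: [0.4923, -0.0281, 0.0396]
tool_rot: [-3.137, -0.002, -1.278]
wrist_force: [0.6, -0.3, -2.0]
width: 0.0177
```

carry_out --deltas "0 0 0 0 0.03 0.06 0;0 0 0 0 0 0.05 0;0 0 0 0 0 0 0"

```text
time_s: 20.37
position: [0.4929, -0.0284, 0.0397]
tool_rot: [-3.134, -0.003, -1.278]
wrist_force: [0.1, 1.0, -3.5]
width: 0.0177
```

carry_out --deltas "-0.07 -0.03 0 0 0.05 0.12 0;0 0 0 0 0 0 0"

```text
time_s: 20.53
position: [0.494, -0.0288, 0.04]
tool_rot: [-3.135, -0.002, -1.278]
wrist_force: [-0.4, -1.0, -1.4]
width: 0.0179
```

Run:
```python
from h import *
go((.489,-.0264,.0392),-1.271)
s,_=get_image("side")
cv2.imwrite("pics/c9.png",crop(s,328,210,30,30,10))
```

```text
at [ 0.494  -0.0288  0.04  ] [-3.135e+00 -2.000e-03 -1.278e+00] w 0.0179 F [-0.4 -1.  -1.4] t 20.5333
turn [-0.07 -0.02 -0.06] shift [-0.12  0.14  0.03]
```

View pics/c9.png

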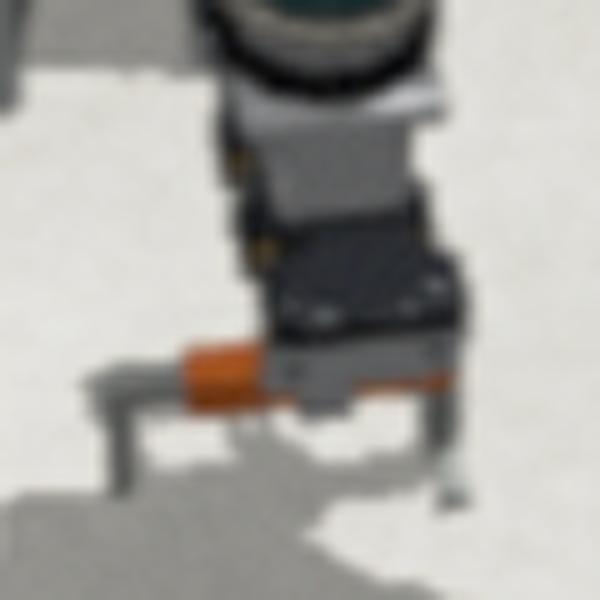

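The tool stands on the bench with the pin at about (310,229) and the foot at about (343,230). Height stays at 40 mm when pushed further. Releasing.

carry_out --deltas "0 0 0 0 0 0 0.25;0 0 0 0 0 0 0.4;0 0 0 0 0 0 0.6;0 0 0 0 0 0 0.6;0 0 0 0 0 0 0.6;0 0 0 0 0 0 0.6;0 0 0 0 0 0 0.6;0 0 0 0 0 0 0.6;0 0 0 0 0 0 0.6;0 0 0 0 0 0 0.6"

```text
time_s: 21.42
position: [0.4942, -0.0292, 0.0384]
tool_rot: [-3.135, -0.003, -1.278]
wrist_force: [0.4, 0.2, -0.1]
width: 0.0565
```

carry_out --deltas "0 0 0 0 0 -0.4 0.6;0 0 0 0 0 -0.6 0.6;0 0 0 0 0 -0.8 0.6;0 0 0 0 0 -1 0.6;0 0 0 0 0 -1 0.6;0 0 0 0 0 -1 0.6;0 0 0 0 0 -1 0.6;0 0 0 0 1 -0.5 0.6;0 0 0 0 1 0 0.6;0 0 0 0 1 0 0.6;0 0 0 0 0 0 0.6"

```text
time_s: 22.33
position: [0.4033, -0.0555, 0.2349]
tool_rot: [-3.14, -0.002, -1.275]
wrist_force: [1.2, 0.3, -0.2]
width: 0.0563
```

Run:
```python
from h import *
o=get_obs();print(o["time_s"],o["position"],o["wrist_force"])
dialmeas()
s,_=get_image("side");t,_=get_image("top")
m=comps(s,(5,150,80),(20,255,255),(295,200,370,245),0);v,u=np.nonzero(m);print(len(u),cv2.minAreaRect(np.c_[u,v].astype(np.float32)))
a=crop(s,320,230,100,75,4);cv2.imwrite("pics/c10.png",a)
```

```text
22.3333 [ 0.40329075 -0.05549128  0.23489086] [ 1.16627259  0.30793033 -0.1805297 ]
line dir -34.264572 pts [np.float64(-26.9), np.float64(-27.3), np.float64(-28.0), np.float64(-28.3), np.float64(-28.8), np.float64(-29.1), np.float64(-29.3), np.float64(-29.5), np.float64(-29.8), np.float64(-30.0), np.float64(-30.3), np.float64(-30.6), np.float64(-30.8), np.float64(-31.2), np.float64(-31.2), np.float64(-31.4)] mark (np.float64(0.0724), np.float64(-32.1)) line offset of C mm 2.683697861152776 line offset of mark mm -0.00999000825359711
146 ((329.55804443359375, 216.49317932128906), (5.666800498962402, 25.52981185913086), 83.2901611328125)
```

View pics/c10.png

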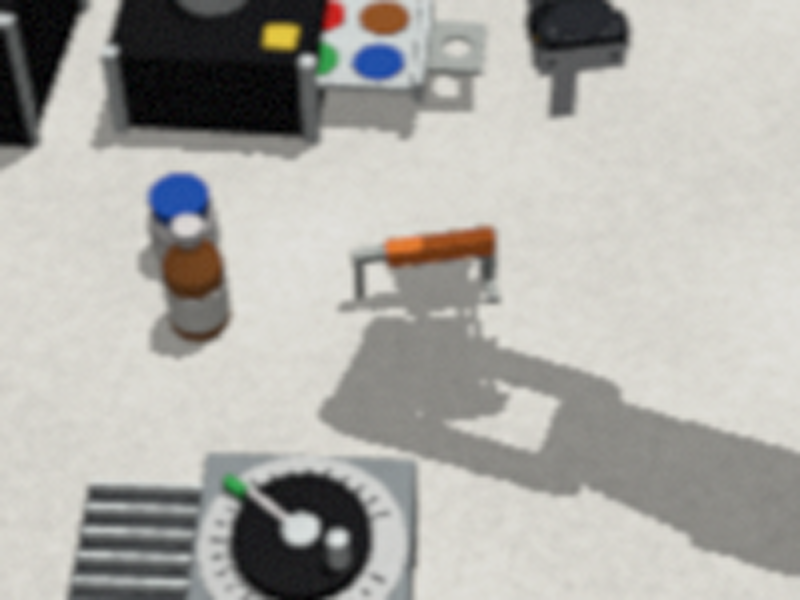

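The last view shows all three parts done. The hook stands upright at about (428,270) in the crop, the tray is out, the pointer is at the green marker (235,487), and the jar and bottle are undisturbed. Handing in.

```bash
python3 -c "
from rig import *
print(finish_job(),get_obs()['time_s'])"
```

```text
the job is handed in; nothing more can be done
the job is handed in; nothing more can be done
```

I finished all three parts in the order asked and handed the job in at about 22 s.

- **Dial:** I turned it clockwise by its peg, about 130°. At the end the fitted pointer line passed within 0.1 mm of the green marker's centre. The line also missed my estimated dial centre by about 2.7 mm. Seen from that centre, the pointer is roughly 0.5° short of the marker.
- **Tray:** I pulled it with the hook tool only, until the force rose to about 15 N at the stop. The picture shows the hole within about 3–4 mm (1.4 px) of where a 90 mm pull-out puts it. The gripper never came near the tray.
- **Hook tool:** It stands upright on the bench within a few millimetres of where it started, and the robot is clear of everything. I felt no clear contact force when setting it down, and went by the height no longer dropping.
- **Other things:** The jar and bottle look undisturbed in the last picture. It did not cover the lens box, wrench, mouse or cup; the arm was not moved near them.

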